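# Gauge the presser foot clearance on an embroidery machine

## Task

I am resetting the presser foot of this embroidery machine and need its clearance gauged. Pick up the taper gauge by its orange grip, lay its flat underside on the needle plate and slide it straight in along the cylinder arm under the middle of the lowered presser foot until it drags snugly, so that the sprung foot bears on the blade or has only just begun to rise, without ever forcing the foot up. Finish there, still gripping the gauge and holding it motionless at that depth so that I can take the reading, and leave the other things on the bench where they are.

Things in the scene. Friction and masses are not known exactly. Their poses are not given: they have to be found in the camera images.
- gauge: Taper gauge lying flat on the bench, 190 mm long, about 110 g: an orange grip 60 x 16 x 18 mm (long, wide, high) and in line with it a steel wedge blade 130 x 12.7 mm. Underside flat from end to end; the blade's top slopes. Origin: on the underside below the middle of the grip; +x along the gauge to the tip, z up.
- gauge_tip (a point): Middle of the blade's thin tip, on the underside, 160 mm along +x from the gauge's origin. The blade is 1.5 mm thick here and thickens evenly by 1 mm in 12 mm, to 12.3 mm where it meets the grip.
- machine: Grey embroidery machine fixed on the bench. Origin: on the bench right below the needle hole; +x from the nose of the low cylinder arm to the column. Its needle case hangs over the plate: 90 mm above it, 165 mm wide, reaching 22 mm in front (-x) of the origin; further forward all is free. Hoop drive arms lie to the sides behind +90 mm.
- needle_plate: Flat steel plate on top of the cylinder arm (62 mm wide), top face 165 mm above the bench, 60 mm wide. Origin: on its top face at the needle hole, straight below the middle of the lowered foot. +x: along the arm from its nose to the column, the way the gauge goes in; z up. Plate and arm begin 42 mm before the origin; the plate ends 77 mm behind it.
- presser_foot: Lowered foot of the middle needle: a steel ring, acting as a flat sole 16 mm along the arm, 18 mm across, 3 mm thick. Clearance over the plate is 3.0 to 5.5 mm, different each time, so the blade meets the sole's front edge (8 mm before its middle) with the tip 18 to 48 mm past that edge. The six other feet are raised out of use.
- foot_sole (a point): Middle of the foot's underside. Its height above the needle plate is the clearance.
- foot_lift (a joint): How far the sprung foot is raised from rest, m; 0 at rest, end stop 0.012. Its spring presses with 3 N, plus 1.5 N per mm of lift. Friction of steel is about 0.6 above and below the blade, so the push along it grows by about 4 N as the foot begins to rise, then by some 2 N per mm of lift (12 mm of slide).
- hoop: Blue round embroidery hoop with a bracket on either side, lying on the bench, ring 120 mm across, 14 mm high. Leave alone. Origin: centre of its underside.
- thread_cone: Teal cone of thread, 58 mm across, 128 mm high, upright. Leave alone. Origin: centre of its underside.
- screwdriver: Screwdriver, 170 mm long, lying on the bench. Leave alone.
- bobbin_tin: Round tin with a green lid, 72 mm across, 32 mm high. Leave alone. Origin: centre of its underside.
Things that resemble listed ones, but are neither listed nor needed, are in the scene too. There is more than one size of the gauge; the job needs the smallest.

How it is judged:
By the outcome, as a careful person would: the job done as asked, in the order asked, and still so for the second after the job is handed in, while the arm keeps its last pose, push and grip.
It also fails if it takes over 48 s, if anything falls off the work surface, if the arm or the gripper's body presses on something with over 40 N, if the wrist force passes 120 N, or if a joint passes its speed limit or range.

## Robot

A 6-joint arm with a two-finger parallel gripper is mounted at the origin on the work surface. World frame = base frame: x ahead of the robot, y to its left, z up, the work surface at z = 0. Lengths are in mm, angles in rad, forces in N, time in s.
With the tool pointing down it reaches from about 275 to 750 mm from the base axis. Payload 10.2 kg.
Tool frame: the origin (TCP) lies midway between the tips of the shut fingers; the grasp point (between the pads) lies 19 mm behind it; x points along the fingers, y is the direction in which the jaws open and shut, and the axes are right-handed (so a half turn about x gives the same grasp; the last joint's range is limited). The gripper opens to 85 mm and grips with 20 to 120 N. Pads are 22 mm wide; open, the fingers measure 114 mm over their backs; the gripper's body (76 mm by 85 mm) begins 54 mm behind the grasp point. The pads swing forward as they close: fully open they stand 13 mm farther back than shut.
Start: joints at [-1.488, 0.313, 1.498, -0, 1.331, -0.223], TCP at [158.042, -500.654, 231.294] pointing down, gripper open.
Joint ranges: [-2.94, 2.94], [-0.97, 2.17], [0.19, 2.56], [-1.23, 4.37], [0.02, 3.11], [-2.88, 2.88]. Speed limits (rad/s): [2.39, 2.39, 3.01, 3.14, 3.14, 3.14].

## Interface

Orientations are given as a unit quaternion [w, x, y, z].
In Python, from rig import sense, capture, get_calibration, finish_job gives the robot as it stands.
- The arm moves only by the tool jog_arm, never from a script. Its argument "increments" is a list of rows, each an object of numbers: "rx", "ry", "rz": the turn, a rotation vector about the tool's x, y, z in rad; "x", "y", "z": the shift along the tool's x, y, z in mm; "hand": the finger opening in mm, from 0 to 85.4. A call has 1 to 5 rows; each row shifts and turns the commanded pose from where the row before left it, along the tool's axes as they then stand; what a row does not reach is not made up. A row lasts 1/8 s, in which the tool goes at most 62.5 mm and 10.7 degrees, less where a joint would pass 70% of its speed; a pose out of reach is approached as far as the arm can. A call with a gripper value outside its range is refused whole. The fingers move at their own pace and stop on an object; "force" is the grip in N (left out, the last holds). Time passes only in rows, so rows that do not move let the fingers close. It gives the time, the measured TCP pose, the force and the opening at its end, in the units of the state.
- sense(): the state, without advancing time (a new reading comes with each control period).
- capture(name): name is "scene" or "side" or "wrist"; returns the picture (480x640x3 uint8, red, green, blue); there is no depth.
- get_calibration(name): a dict with "camera_matrix" (3x3 intrinsics, pixels), "R" (3x3) and "t" (3): a world point X has camera coordinates R X + t; the wrist camera has in their place "T_tool_cam" (4x4, takes a point from camera to tool coordinates, whose origin is the TCP and whose axes are the tool frame's). Camera axes: x right, y down, z forward; pixel columns grow to the right and rows downward; lengths in mm; the calibration is good to about 2 mm. A picture is of the moment at which its call begins: read the wrist's pose just before it. get_calibration takes no time and is no camera call.
- finish_job(): hands the job in, once; it reports no verdict.
The state is a dict: "time_s": time; "joints": joint angles; "dq": joint speeds; "tau": joint torques, N m; "eef_pos": TCP position; "ee_rot": TCP orientation; "force": force on the tool from outside, world axes, zero at the start; "wrist_torque": the same for the moment, N m; "grip_width": opening from 0.0 (shut) to 1.0 (fully open).
Only numpy, scipy, OpenCV 4.12 (cv2) and the standard library are available. Lean on these libraries where they do the work, as an engineer would, in place of code of your own. Each camera call takes 0.05 s, during which the arm holds its last target.

## Working session

There is one attempt and no reset: what is moved stays moved. The work goes in short steps, Python scripts to look and compute and a tool call to move; the robot and the scene stay as the last step left them, time stands still between calls to the robot, and variables do not carry over. Pictures are saved under pics/ and viewed, and the job is handed in when it is done.

Besides the shell and the picture viewer there is one more tool, called as name(argument=value, ...), one argument or row to a line, values as JSON. jog_arm: Moves the arm, as the interface text tells. Its arguments: {"type":"object","properties":{"increments":{"type":"array","items":{"type":"object","properties":{"rx":{"type":"number"},"ry":{"type":"number"},"rz":{"type":"number"},"x":{"type":"number"},"y":{"type":"number"},"z":{"type":"number"},"hand":{"type":"number"}}}},"force":{"type":"number"}},"required":["increments"]}

```bash
ls; mkdir -p pics
python3 - <<'E'
from rig import *
import cv2,json
print(sense())
for n in ["scene","side","wrist"]:
    im=capture(n); cv2.imwrite(f"pics/{n}0.png",im[:,:,::-1])
    print(n,{k:(v.tolist() if hasattr(v,'tolist') else v) for k,v in get_calibration(n).items()})
E
```

```text
pics
{'time_s': 0.0, 'joints': array([-1.48839615e+00,  3.13402135e-01,  1.49847074e+00,  1.45949691e-05,
        1.33100081e+00, -2.23371859e-01]), 'dq': array([ 0.00069298,  0.00040066,  0.00041351, -0.00096143, -0.00074891,
        0.00101128]), 'tau': array([-9.18472360e-04, -4.12266111e+01, -2.59744012e+01, -2.57934053e-04,
        4.08306776e-03, -7.87425506e-06]), 'eef_pos': array([ 158.02368053, -500.36944519,  230.74690063]), 'ee_rot': array([ 0.10723341,  0.6988958 ,  0.10813628, -0.69882201]), 'force': array([ 0.41695534, -0.26010679, -0.03937152]), 'wrist_torque': array([ 0.00727739,  0.00260703, -0.01163911]), 'grip_width': 0.9960919231464802}
scene {'camera_matrix': [[467.679672698997, 0.0, 320.7212293127803], [0.0, 467.679672698997, 234.64120419091395], [0.0, 0.0, 1.0]], 'R': [[-0.4106301175923333, 0.9117938132277189, 0.003866353031247739], [0.7583033193782571, 0.34385353888205816, -0.5538418723951828], [-0.5063190519287453, -0.22449228485170863, -0.8326128942648174]], 't': [75.17832792537675, -398.51934230080394, 1494.3999580603106]}
side {'camera_matrix': [[568.1035130136031, 0.0, 320.92321946654005], [0.0, 568.1035130136031, 237.0113663822944], [0.0, 0.0, 1.0]], 'R': [[0.5540257586768216, 0.8324918921067064, -0.0035648701474881605], [0.7794930274682261, -0.5202489125420209, -0.34890068662481016], [-0.29231161258320143, 0.19052117618637773, -0.9371529237928931]], 't': [-445.42102930444696, -318.8698412128534, 1400.9423830654703]}
wrist {'camera_matrix': [[367.20539265107595, 0.0, 320.3600262108849], [0.0, 367.20539265107595, 240.32953739939578], [0.0, 0.0, 1.0]], 'T_tool_cam': [[0.001116828463455874, -0.3052796502039127, 0.9522620899025435, -141.90500907359353], [0.9999993716791589, 0.0004329531171236227, -0.001034017836076902, 0.3364871860562779], [-9.66202368397571e-05, 0.9522626463969773, 0.30527994192471064, -77.33260220454785], [0.0, 0.0, 0.0, 1.0]]}
```

View pics/scene0.png

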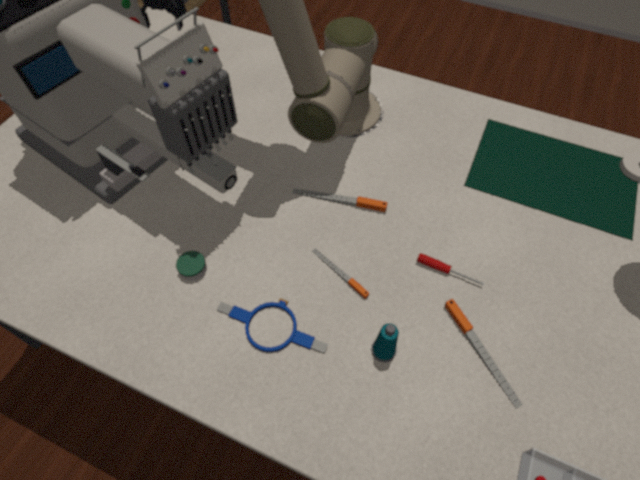

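View pics/side0.png

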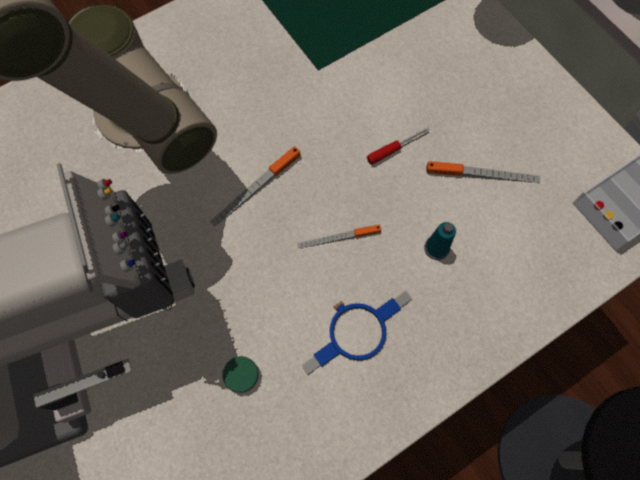

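View pics/wrist0.png

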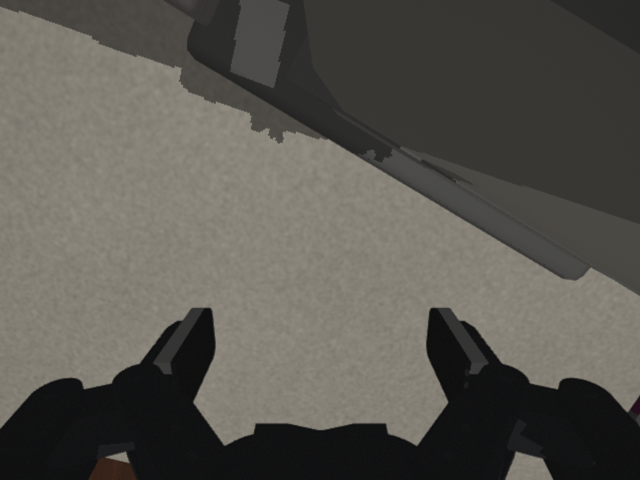

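The scene view shows three orange-gripped gauges, at about (345,200), (342,273) and (482,350). In the side view they are at (255,185), (340,237) and (485,172). The machine's arm nose is at scene (230,182). Next I'll measure the gauge lengths.

```bash
cat > h.py <<'E'
import numpy as np,cv2
from rig import *
def ray(n,uv,pose=None):
    c=get_calibration(n);K=np.array(c['camera_matrix'])
    d=np.linalg.inv(K)@np.array([uv[0],uv[1],1.])
    if n!='wrist':
        R=np.array(c['R']);t=np.array(c['t']);return -R.T@t,R.T@d
    T=np.array(c['T_tool_cam']);Rw,p=pose
    return Rw@T[:3,3]+p,Rw@T[:3,:3]@d
def onz(n,uv,z,pose=None):
    o,d=ray(n,uv,pose);return o+d*(z-o[2])/d[2]
def proj(n,X,pose=None):
    c=get_calibration(n);K=np.array(c['camera_matrix'])
    if n!='wrist': x=np.array(c['R'])@X+np.array(c['t'])
    else:
        T=np.array(c['T_tool_cam']);Rw,p=pose
        x=T[:3,:3].T@(Rw.T@(np.array(X)-p)-T[:3,3])
    x=K@x;return x[:2]/x[2]
def tri(n1,u1,n2,u2,p1=None,p2=None):
    o1,d1=ray(n1,u1,p1);o2,d2=ray(n2,u2,p2)
    s=np.linalg.lstsq(np.c_[d1,-d2],o2-o1,rcond=None)[0]
    a=o1+d1*s[0];b=o2+d2*s[1];return (a+b)/2,np.linalg.norm(a-b)
def pose(s=None):
    from scipy.spatial.transform import Rotation as Ro
    s=s or sense();q=s['ee_rot'];return Ro.from_quat([q[1],q[2],q[3],q[0]]).as_matrix(),np.array(s['eef_pos'])
def orange(im):
    h=cv2.cvtColor(im,cv2.COLOR_RGB2HSV);m=cv2.inRange(h,(6,150,120),(20,255,255))
    return [c for c in cv2.findContours(m,cv2.RETR_EXTERNAL,cv2.CHAIN_APPROX_NONE)[0] if cv2.contourArea(c)>30]
E
python3 - <<'E'
from h import *
print(pose()[0].round(3).tolist())
for n in ['scene','side']:
    im=cv2.imread(f'pics/{n}0.png')[:,:,::-1].copy()
    for c in orange(im):
        r=cv2.minAreaRect(c);b=cv2.boxPoints(r)
        W=np.array([onz(n,p,14) for p in b])
        e=[np.linalg.norm(W[i]-W[(i+1)%4]).round() for i in range(4)]
        print(n,np.round(r[0]),cv2.contourArea(c),W.mean(0).round(1),e)
tips={'scene':[(293,191),(314,250),(519,405)],'side':[(215,221),(300,245),(540,180)]}
for n in tips:
    for t in tips[n]: print(n,t,onz(n,t,1).round(1))
for n,cr in [('scene',(100,0,240,220)),('side',(0,150,260,480))]:
    im=cv2.imread(f'pics/{n}0.png');x0,y0,x1,y1=cr
    k=im[y0:y1,x0:x1];s=min(800/k.shape[1],600/k.shape[0]);cv2.imwrite(f'pics/{n}0z.png',cv2.resize(cv2.convertScaleAbs(k,alpha=1.5),None,fx=s,fy=s));print(s)
E
```

```text
[[-0.0, 0.301, -0.954], [0.001, -0.954, -0.301], [-1.0, -0.001, -0.0]]
scene [459. 315.] 233.0 [547.6 516.8  14. ] [np.float64(20.0), np.float64(81.0), np.float64(19.0), np.float64(81.0)]
scene [358. 287.] 97.5 [577.8 277.3  14. ] [np.float64(14.0), np.float64(57.0), np.float64(13.0), np.float64(56.0)]
scene [371. 202.] 133.0 [322.4 213.   14. ] [np.float64(20.0), np.float64(79.0), np.float64(20.0), np.float64(78.0)]
side [367. 230.] 124.0 [577.6 275.2  14. ] [np.float64(58.0), np.float64(14.0), np.float64(58.0), np.float64(14.0)]
side [445. 166.] 228.0 [548.5 516.9  14. ] [np.float64(20.0), np.float64(82.0), np.float64(20.0), np.float64(82.0)]
side [284. 159.] 229.5 [324.5 214.9  14. ] [np.float64(83.0), np.float64(20.0), np.float64(83.0), np.float64(20.0)]
scene (293, 191) [366.4  -2.5   1. ]
scene (314, 250) [518.4 132.1   1. ]
scene (519, 405) [689.6 688.4   1. ]
side (215, 221) [364.5   2.7   1. ]
side (300, 245) [520.7 132.2   1. ]
side (540, 180) [696.6 686.2   1. ]
2.727272727272727
1.8181818181818181
```

View pics/scene0z.png

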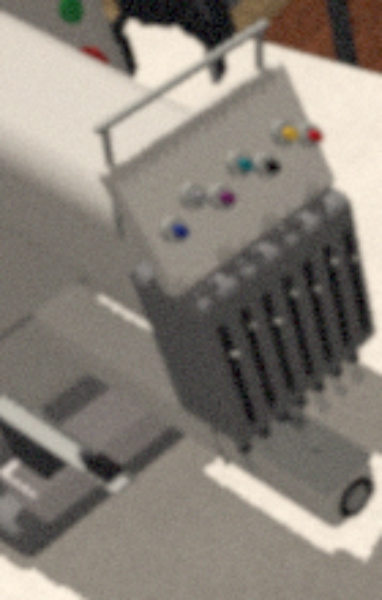

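View pics/side0z.png

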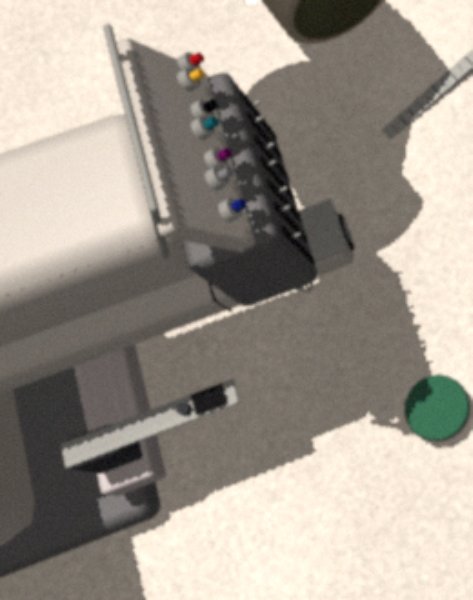

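Run:
```python
from h import *
S=[(221.7,191.8),(236.4,167.6)];D=[(193.6,286.4),(184.3,260.6)]
for a,b in zip(S,D):
    print('tri',tri('scene',a,'side',b),onz('scene',a,164).round(1),onz('side',b,164).round(1))
for n in ['scene','side']:
    im=cv2.imread(f'pics/{n}0.png');
    u=proj(n,np.array([0,0,0]))
    x0,y0=(180,130) if n=='scene' else (140,230)
    k=cv2.resize(im[y0:y0+80,x0:x0+80],None,fx=7,fy=7,interpolation=cv2.INTER_CUBIC);cv2.imwrite(f'pics/{n}0n.png',cv2.convertScaleAbs(k,alpha=2))
```

```text
tri (array([ 522.28922686, -110.30643943,  124.26748925]), np.float64(11.471008845663395)) [553.1 -89.  164. ] [ 531.1 -106.2  164. ]
tri (array([475.27272453, -95.39031995, 164.75700569]), np.float64(2.988023891086079)) [473.1 -95.4 164. ] [476.4 -96.1 164. ]
```

View pics/scene0n.png

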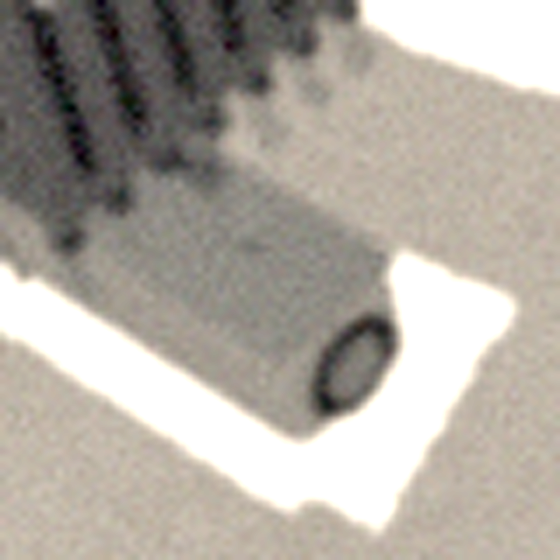

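View pics/side0n.png

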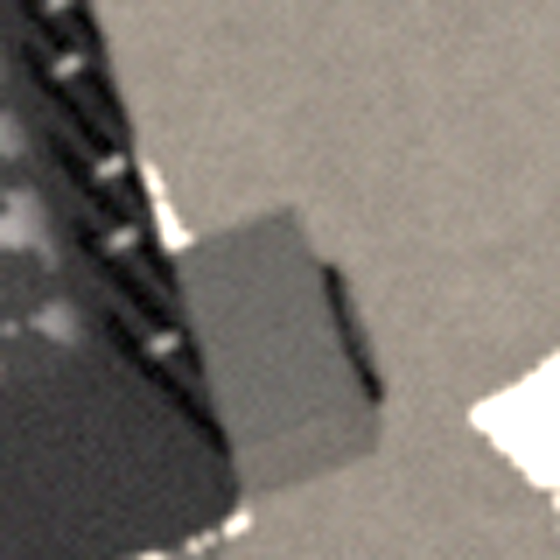

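Run:
```python
from h import *
S=[(220.4,180.3),(235.3,165.4)];D=[(188.1,287.9),(182.1,259.6)]
P=[]
for a,b in zip(S,D):
    p=tri('scene',a,'side',b);A=(onz('scene',a,165)+onz('side',b,165))/2
    print('tri',p,onz('scene',a,165).round(1),onz('side',b,165).round(1));P.append(A)
w=P[0]-P[1];print('width',np.linalg.norm(w));
# inward dir = perpendicular
e=[onz('scene',(180+x/7,130+y/7),165) for x,y in [(225,150),(387,248)]]
d=e[0]-e[1];print('edge dir scene deg',np.degrees(np.arctan2(d[1],d[0])))
e=[onz('side',(140+x/7,230+y/7),165) for x,y in [(180,247),(295,207)]]
d=e[0]-e[1];print('edge dir side deg',np.degrees(np.arctan2(d[1],d[0])))
n=np.array([w[1],-w[0]]);print('perp deg',np.degrees(np.arctan2(n[1],n[0])))
m=(P[0]+P[1])/2;n=n/np.linalg.norm(n);print(m,m[:2]+42*n)
```

```text
tri (array([ 522.2814388 , -115.33189864,  156.55362757]), np.float64(6.1630343330611534)) [ 524.7 -109.4  165. ] [ 528.3 -116.2  165. ]
tri (array([473.94627832, -97.90020469, 170.54246338]), np.float64(2.2062756568249577)) [ 468.8 -100.9  165. ] [472.7 -98.6 165. ]
width 57.258341183254004
edge dir scene deg -102.34315695087123
edge dir side deg -103.03792117985664
perp deg -103.21952504273989
[ 498.59927979 -106.27553022  165.        ] [ 488.99460935 -147.16257347]
```

jog_arm(
  increments=[
    {"y": -47,"z": -27},
    {"y": -47,"z": -27},
    {"y": -47,"z": -27},
    {"y": -47,"z": -27},
    {"y": -47,"z": -27},
  ],
)

```text
schema error: expected keys rx, ry, rz, x, y, z, hand
```

jog_arm(
  increments=[
    {"rx": 0,"ry": 0,"rz": 0,"x": 0,"y": -47,"z": -27,"hand": 85},
    {"rx": 0,"ry": 0,"rz": 0,"x": 0,"y": -47,"z": -27,"hand": 85},
    {"rx": 0,"ry": 0,"rz": 0,"x": 0,"y": -47,"z": -27,"hand": 85},
    {"rx": 0,"ry": 0,"rz": 0,"x": 0,"y": -47,"z": -27,"hand": 85},
    {"rx": 0,"ry": 0,"rz": 0,"x": 0,"y": -47,"z": -27,"hand": 85},
  ],
)

```text
time_s: 0.78
eef_pos: [216.1, -234.2, 231.1]
ee_rot: [0.107, 0.699, 0.107, -0.699]
force: [0.5, -0.8, 1.1]
grip_width: 0.996
```

jog_arm(
  increments=[
    {"rx": 0,"ry": 0,"rz": 0,"x": 0,"y": -39,"z": -33,"hand": 85},
    {"rx": 0,"ry": 0,"rz": 0,"x": 0,"y": -39,"z": -33,"hand": 85},
    {"rx": 0,"ry": 0,"rz": 0,"x": 0,"y": -39,"z": -33,"hand": 85},
    {"rx": 0,"ry": 0,"rz": 0,"x": 0,"y": -39,"z": -33,"hand": 85},
    {"rx": 0,"ry": 0,"rz": 0,"x": 0,"y": -39,"z": -33,"hand": 85},
  ],
)

```text
time_s: 1.4
eef_pos: [315.0, 1.4, 231.4]
ee_rot: [0.108, 0.699, 0.107, -0.699]
force: [0.8, -1.5, 0.4]
grip_width: 0.994
```

jog_arm(
  increments=[
    {"rx": 0,"ry": 0,"rz": 0,"x": 0,"y": -25,"z": -45,"hand": 85},
    {"rx": 0,"ry": 0,"rz": 0,"x": 0,"y": -25,"z": -45,"hand": 85},
    {"rx": 0,"ry": 0,"rz": 0,"x": 0,"y": -26,"z": -48,"hand": 85},
    {"rx": 0,"ry": 0,"rz": 0,"x": 0,"y": -26,"z": -48,"hand": 85},
    {"rx": 0,"ry": 0,"rz": 0,"x": 0,"y": -26,"z": -48,"hand": 85},
  ],
)

```text
time_s: 2.02
eef_pos: [500.2, 193.8, 231.0]
ee_rot: [-0.108, -0.699, -0.108, 0.699]
force: [0.1, 0.1, 1.3]
grip_width: 0.995
```

jog_arm(
  increments=[
    {"rx": 0,"ry": 0,"rz": 0,"x": 0,"y": -27,"z": -49,"hand": 85},
    {"rx": 0,"ry": 0,"rz": 0,"x": 0,"y": -28,"z": -50,"hand": 85},
    {"rx": -0.174,"ry": 0,"rz": 0,"x": 25,"y": 0,"z": 0,"hand": 85},
    {"rx": -0.174,"ry": 0,"rz": 0,"x": 25,"y": 0,"z": 0,"hand": 85},
    {"rx": -0.174,"ry": 0,"rz": 0,"x": 25,"y": 0,"z": 0,"hand": 85},
  ],
)

```text
time_s: 2.65
eef_pos: [577.0, 274.6, 155.0]
ee_rot: [-0.286, -0.646, -0.286, 0.647]
force: [1.0, 0.0, 0.1]
grip_width: 0.994
```

jog_arm(
  increments=[
    {"rx": -0.174,"ry": 0,"rz": 0,"x": 25,"y": 0,"z": 0,"hand": 60},
    {"rx": -0.174,"ry": 0,"rz": 0,"x": 0,"y": 0,"z": 0,"hand": 60},
    {"rx": 0,"ry": 0,"rz": 0,"x": 0,"y": 0,"z": 0,"hand": 60},
  ],
)

```text
time_s: 3.02
eef_pos: [577.0, 274.4, 130.9]
ee_rot: [-0.392, -0.588, -0.392, 0.589]
force: [-0.1, -0.6, 0.3]
grip_width: 0.701
```

Run:
```python
from h import *
p=pose();im=capture('wrist');np.save('p1.npy',np.c_[p[0],p[1]]);cv2.imwrite('pics/w1.png',im[:,:,::-1])
print(p,sense()['joints'],sense()['force'])
for c in orange(im):
    r=cv2.minAreaRect(c);b=cv2.boxPoints(r);W=np.array([onz('wrist',q,18,p) for q in b]);print(r,W.mean(0),W.round(1).tolist())
```

```text
(array([[-6.56582681e-04,  9.22381321e-01, -3.86280039e-01],
       [-1.46926342e-04, -3.86280207e-01, -9.22381472e-01],
       [-9.99999774e-01, -5.48864987e-04,  3.89147007e-04]]), array([577.0418552 , 274.44556687, 130.93241352])) [2.60923342e-01 6.47216129e-01 1.25121450e+00 2.50811865e-05
 1.24315726e+00 6.59505513e-01] [0.35806159 0.11746818 0.08473235]
((508.9172058105469, 345.8184814453125), (19.920940399169922, 5.699759483337402), 73.61045837402344) [679.96214479 130.70827668  18.        ] [[677.8, 140.4, 18.0], [682.2, 140.2, 18.0], [682.1, 121.0, 18.0], [677.7, 121.2, 18.0]]
```

View pics/w1.png

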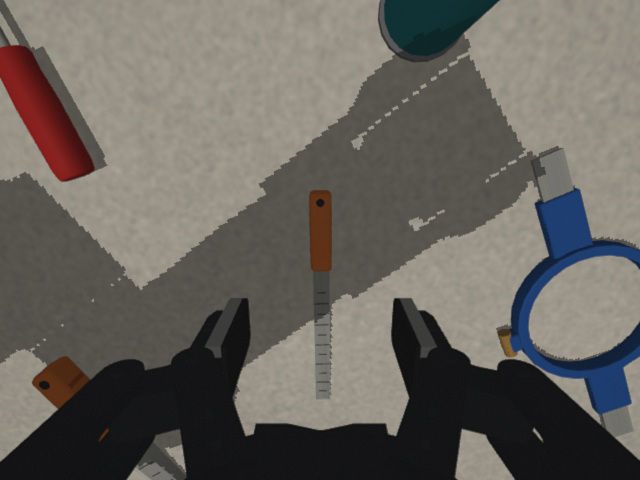

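Run:
```python
from h import *
a=np.load('p1.npy');p=(a[:,:3],a[:,3])
im=cv2.imread('pics/w1.png');h=cv2.cvtColor(im,cv2.COLOR_BGR2HSV);m=cv2.inRange(h,(4,130,50),(20,255,255))
for c in cv2.findContours(m,0,1)[0]:
    if cv2.contourArea(c)<300: continue
    r=cv2.minAreaRect(c);b=cv2.boxPoints(r);W=np.array([onz('wrist',q,18,p) for q in b]);print(r,W.mean(0),W.round(1).tolist())
f=lambda u,z:onz('wrist',u,z,p)
e1,e0=f((320,190),18),f((321,271),12);t=f((323,398),1);print(e1,e0,t)
d=t-e1;print(np.degrees(np.arctan2(d[1],d[0])),np.linalg.norm(d), p[0].T@((e1+f((321,271),18))/2-p[1]), 'tip tool',p[0].T@(t-p[1]))
```

```text
((59.94615936279297, 380.3841857910156), (39.3394889831543, 44.14585494995117), 46.63658142089844) [327.66317357 241.29268818  18.        ] [[304.7, 250.4, 18.0], [346.5, 264.7, 18.0], [351.1, 232.9, 18.0], [308.3, 217.2, 18.0]]
((319.5, 230.0), (80.0, 21.0), 90.0) [576.88705479 277.40732494  18.        ] [[581.8, 308.0, 18.0], [595.3, 302.3, 18.0], [572.5, 246.6, 18.0], [558.0, 252.7, 18.0]]
[588.84829018 305.01652439  18.        ] [565.01191104 246.19392281  12.        ] [517.31992493 127.45014221   1.        ]
-111.94086040758093 192.18513760627388 [112.93180716  -0.48880658  -2.31329029] tip tool [129.993194     1.76634547 158.60468294]
```

jog_arm(
  increments=[
    {"rx": -0.013,"ry": 0,"rz": 0,"x": 40,"y": 0,"z": -2,"hand": 50},
    {"rx": 0,"ry": 0,"rz": 0,"x": 40,"y": 0,"z": 0,"hand": 45},
    {"rx": 0,"ry": 0,"rz": 0,"x": 32,"y": 0,"z": 0,"hand": 45},
    {"rx": 0,"ry": 0,"rz": 0,"x": 12,"y": 0,"z": 0,"hand": 45},
    {"rx": 0,"ry": 0,"rz": 0,"x": 3,"y": 0,"z": 0,"hand": 45},
  ],
  force=60,
)

```text
time_s: 3.7
eef_pos: [578.2, 276.4, 4.6]
ee_rot: [0.396, 0.586, 0.396, -0.586]
force: [1.0, -0.4, 0.3]
grip_width: 0.523
```

jog_arm(
  increments=[
    {"rx": 0,"ry": 0,"rz": 0,"x": 0,"y": 0,"z": 0,"hand": 25},
    {"rx": 0,"ry": 0,"rz": 0,"x": 0,"y": 0,"z": 0,"hand": 10},
    {"rx": 0,"ry": 0,"rz": 0,"x": 0,"y": 0,"z": 0,"hand": 5},
    {"rx": 0,"ry": 0,"rz": 0,"x": 0,"y": 0,"z": 0,"hand": 5},
  ],
  force=60,
)

```text
time_s: 4.2
eef_pos: [578.7, 276.6, 5.9]
ee_rot: [0.396, 0.587, 0.396, -0.585]
force: [-0.9, -1.1, 6.5]
grip_width: 0.169
```

Run:
```python
from h import *
s=sense();print(s['force'],s['wrist_torque'],s['grip_width'])
im=capture('wrist');cv2.imwrite('pics/w2.png',cv2.convertScaleAbs(im[:,:,::-1],alpha=1.5))
```

```text
[-0.91799752 -1.0642346   6.52878118] [-0.04235946  0.19056069 -0.0407502 ] 0.16913031651478042
```

View pics/w2.png

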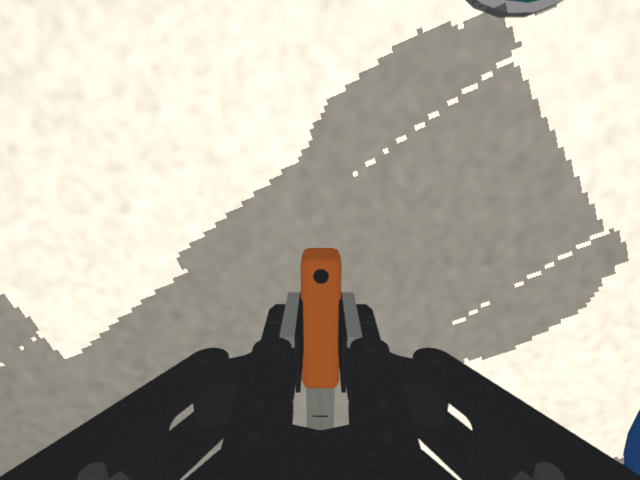

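jog_arm(
  increments=[
    {"rx": 0,"ry": 0,"rz": 0,"x": -10,"y": 0,"z": 0,"hand": 5},
    {"rx": 0,"ry": 0,"rz": 0,"x": -20,"y": 0,"z": 0,"hand": 5},
    {"rx": 0,"ry": 0,"rz": 0,"x": -20,"y": 0,"z": 0,"hand": 5},
    {"rx": 0,"ry": 0,"rz": 0,"x": 0,"y": 0,"z": 0,"hand": 5},
  ],
  force=80,
)

```text
time_s: 4.75
eef_pos: [579.0, 276.7, 56.8]
ee_rot: [0.396, 0.587, 0.396, -0.584]
force: [-0.4, -0.1, -1.4]
grip_width: 0.159
```

Run:
```python
from h import *
s=sense();print(s['force'],s['wrist_torque'],s['grip_width'],s['eef_pos'])
for n in ['wrist','side','scene']:
    im=capture(n);
    if n=='side': im=cv2.resize(im[120:320,250:450],None,fx=3,fy=3)
    if n=='scene': im=cv2.resize(im[150:350,250:450],None,fx=3,fy=3)
    cv2.imwrite(f'pics/{n}3.png',cv2.convertScaleAbs(im[:,:,::-1],alpha=1.5))
```

```text
[-0.43023383 -0.14752383 -1.39713265] [ 0.1257994  -0.02916171 -0.02564448] 0.15912192057416036 [578.9788578  276.65722521  56.82214561]
```

View pics/wrist3.png

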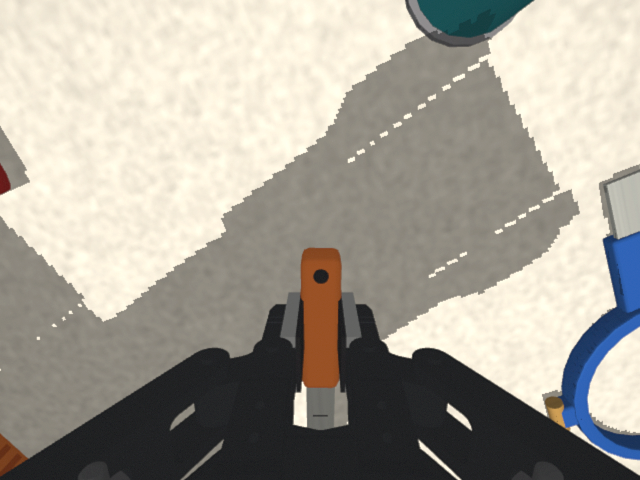

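View pics/side3.png

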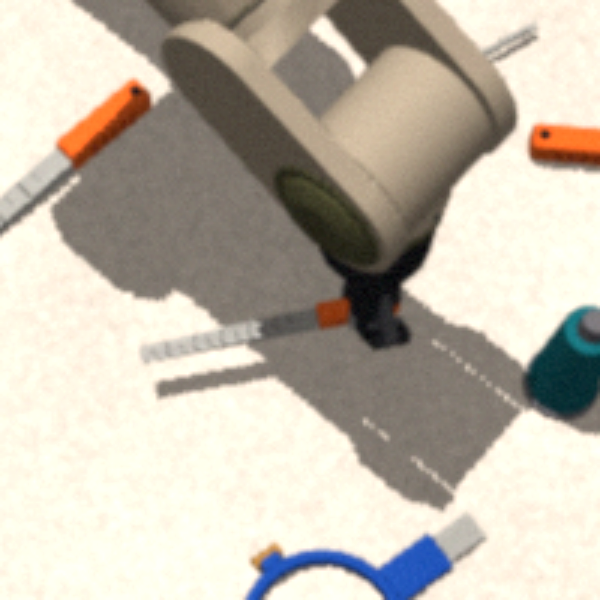

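View pics/scene3.png

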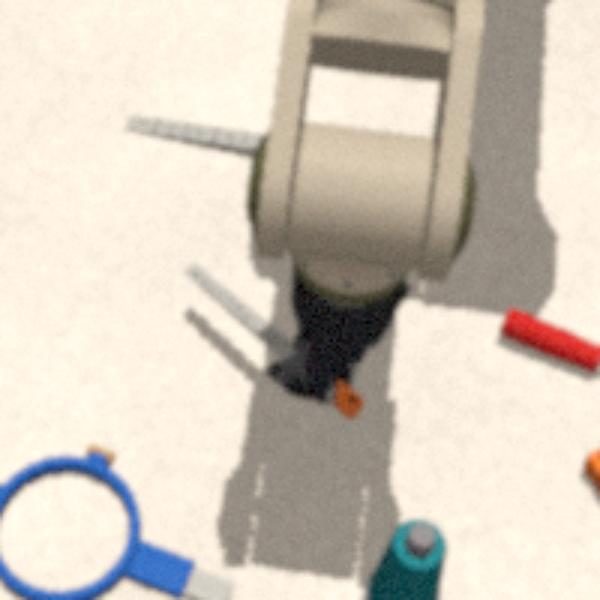

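jog_arm(
  increments=[
    {"rx": 0,"ry": 0,"rz": 0,"x": -40,"y": 0,"z": 0,"hand": 5},
    {"rx": 0,"ry": 0,"rz": 0,"x": -40,"y": 0,"z": 0,"hand": 5},
    {"rx": 0,"ry": 0,"rz": 0,"x": -40,"y": 0,"z": 0,"hand": 5},
    {"rx": -0.1,"ry": 0,"rz": 0,"x": -35,"y": 0,"z": 0,"hand": 5},
    {"rx": -0.053,"ry": 0,"rz": 0,"x": 0,"y": 0,"z": 0,"hand": 5},
  ],
)

```text
time_s: 5.52
eef_pos: [578.7, 276.6, 211.7]
ee_rot: [0.441, 0.555, 0.44, -0.552]
force: [-0.6, 0.2, -1.5]
grip_width: 0.16
```

jog_arm(
  increments=[
    {"rx": 0,"ry": 0,"rz": 0,"x": 0,"y": 2,"z": 30,"hand": 5},
    {"rx": 0,"ry": 0,"rz": 0,"x": 0,"y": 2,"z": 40,"hand": 5},
    {"rx": 0,"ry": 0,"rz": 0,"x": 0,"y": 2,"z": 40,"hand": 5},
    {"rx": 0,"ry": 0,"rz": 0,"x": 0,"y": 2,"z": 30,"hand": 5},
    {"rx": 0,"ry": 0,"rz": 0,"x": 0,"y": 0,"z": 0,"hand": 5},
  ],
)

```text
time_s: 6.15
eef_pos: [553.7, 136.6, 208.7]
ee_rot: [-0.439, -0.554, -0.439, 0.555]
force: [-0.4, 0.7, -1.5]
grip_width: 0.162
```

Run:
```python
from h import *
p=pose();s=sense();print(s['force'],s['grip_width'],p,s['joints'])
np.save('p4.npy',np.c_[p[0],p[1]])
for n in ['wrist','side','scene']:
    im=capture(n);cv2.imwrite(f'pics/{n}4.png',cv2.convertScaleAbs(im[:,:,::-1],alpha=1.5))
```

```text
[-0.44911863  0.69460078 -1.54558398] 0.16212718759849362 (array([[-1.40158817e-03,  9.73301414e-01, -2.29526455e-01],
       [-1.41211842e-04, -2.29526871e-01, -9.73302315e-01],
       [-9.99999008e-01, -1.33175715e-03,  4.59143832e-04]]), array([553.65392807, 136.63049071, 208.74392134])) [ 3.66048552e-02  4.30449828e-01  1.39031560e+00 -9.26718683e-05
  1.32223304e+00  2.68219168e-01]
```

View pics/wrist4.png

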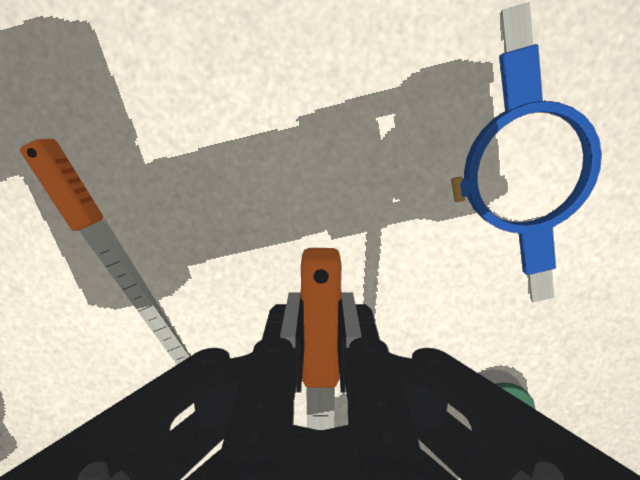

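View pics/side4.png

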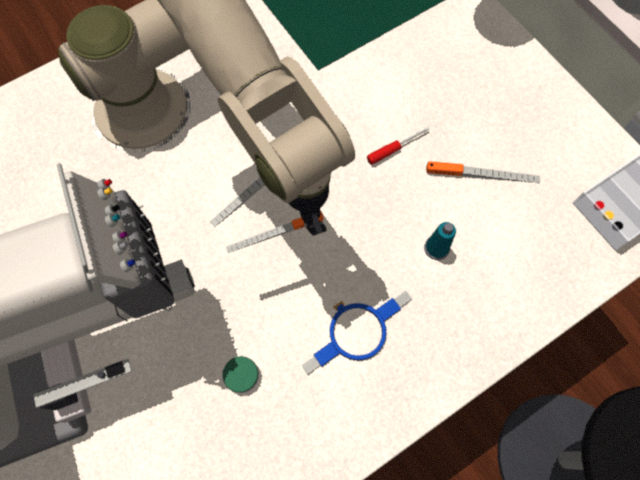

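View pics/scene4.png

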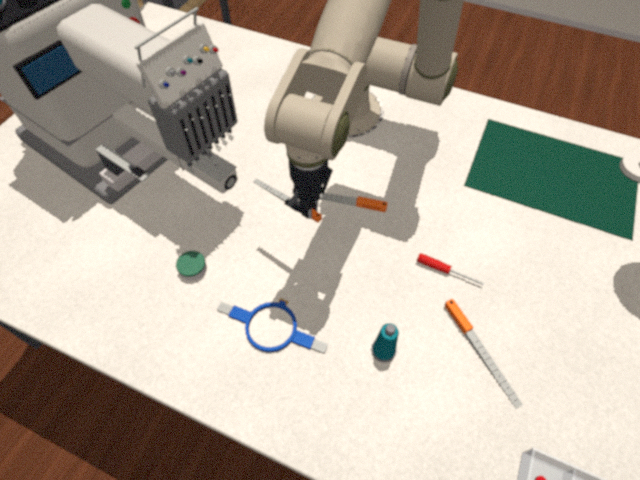

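jog_arm(
  increments=[
    {"rx": 0,"ry": 0,"rz": 0,"x": 10,"y": 1,"z": 30,"hand": 5},
    {"rx": 0,"ry": 0,"rz": 0,"x": 10,"y": 1,"z": 25,"hand": 5},
    {"rx": 0,"ry": 0,"rz": 0,"x": 8,"y": 0,"z": 15,"hand": 5},
    {"rx": 0,"ry": 0,"rz": 0,"x": 0,"y": 0,"z": 0,"hand": 5},
  ],
)

```text
time_s: 6.8
eef_pos: [539.8, 69.6, 180.8]
ee_rot: [-0.439, -0.554, -0.44, 0.554]
force: [0.7, 1.4, -0.5]
grip_width: 0.16
```

Run:
```python
from h import *
p=pose();s=sense();print(s['force'],s['grip_width'],p,s['joints'])
np.save('p5.npy',np.c_[p[0],p[1]])
for n,(x0,y0) in [('side',(140,210)),('scene',(180,110))]:
    im=capture(n);cv2.imwrite(f'pics/{n}5.png',im[:,:,::-1])
    k=im[y0:y0+100,x0:x0+120,::-1]
    cv2.imwrite(f'pics/{n}5z.png',cv2.resize(cv2.convertScaleAbs(k,alpha=1.6),None,fx=6,fy=6,interpolation=cv2.INTER_CUBIC))
```

```text
[ 0.67714653  1.36837817 -0.50449231] 0.15985390364186827 (array([[-1.14408053e-03,  9.73779096e-01, -2.27492774e-01],
       [ 2.95292913e-04, -2.27492584e-01, -9.73779768e-01],
       [-9.99999302e-01, -1.18125947e-03, -2.72802302e-05]]), array([539.79565524,  69.58500168, 180.77071713])) [-8.72347763e-02  3.98752616e-01  1.51305978e+00  2.06291953e-04
  1.23094573e+00  1.42198497e-01]
```

View pics/side5z.png

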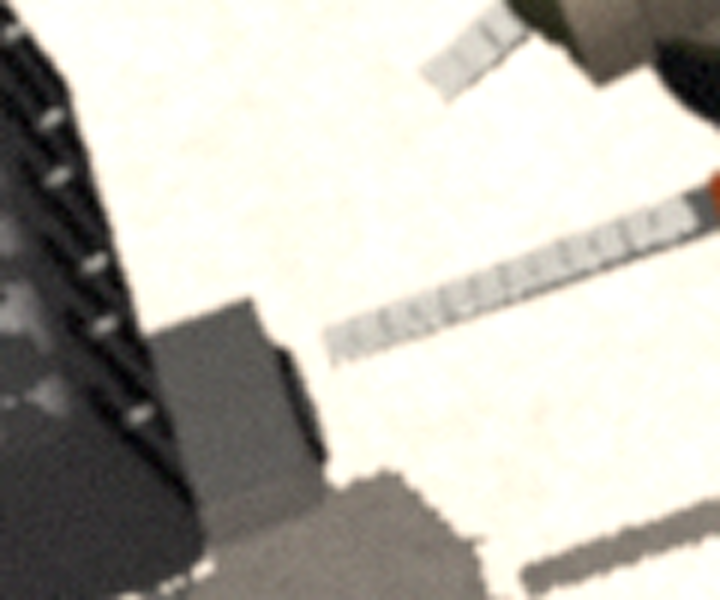

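View pics/scene5z.png

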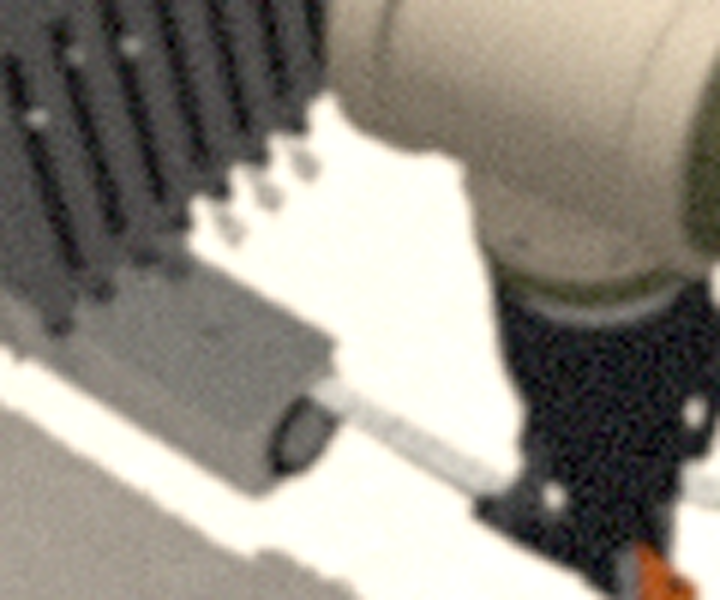

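```bash
cat > px.py <<'E'
from h import *
d=np.array([-.2286,-.9735]);l=np.array([.9735,-.2286])
def mk(P,o): P=P[:2]-o; return np.r_[P@d,P@l].round(1)
Sc={'R':[(180+225/7,130+150/7),(180+387/7,130+248/7)],'L':[(180+85/7,130+250/7),(180+283/7,130+352/7)]}
Sd={'R':[(165.7,265.3),(182.1,259.6)],'L':[(173.6,294.3),(187.9,287.9)]}
o=np.array([489,-147.2])
if __name__=='__main__':
  for n,D in [('scene',Sc),('side',Sd)]:
    for k in D: print(n,k,[mk(onz(n,u,165),o) for u in D[k]])
  zt=(175,176)
  u='side';f=lambda x,y:(140+x/6,210+y/6)
  for nm,q,z in [('tipR',(323,330),176.5),('tipL',(335,365),176.5),('mid R',(555,244),182.5),('mid L',(565,284),182.5)]: print(u,nm,mk(onz(u,f(*q),z),o))
  u='scene';f=lambda x,y:(180+x/6,110+y/6)
  for nm,q,z in [('tipR',(330,373),176.5),('tipL',(318,390),176.5),('endR',(510,455),184),('endL',(483,482),184)]: print(u,nm,mk(onz(u,f(*q),z),o))
E
python3 px.py
```

```text
scene R [array([ 37.2, -29. ]), array([-40.5, -30.2])]
scene L [array([42.1, 34.7]), array([-45.,  26.])]
side R [array([-11.1, -26.9]), array([-43.6, -27. ])]
side L [array([-10.2,  33.6]), array([-38.8,  31. ])]
side tipR [-63.   -4.3]
side tipL [-63.3   8.2]
side mid R [-140.2   -3.8]
side mid L [-139.2   10.1]
scene tipR [-63.2  -7.6]
scene tipL [-65.5   1.8]
scene endR [-152.2  -15.3]
scene endL [-152.9    1.1]
```

jog_arm(
  increments=[
    {"rx": 0,"ry": 0,"rz": 0,"x": 0,"y": 1,"z": 15,"hand": 5},
    {"rx": 0,"ry": 0,"rz": 0,"x": 2,"y": 0,"z": 15,"hand": 5},
    {"rx": 0,"ry": 0,"rz": 0,"x": 2,"y": 0,"z": 12,"hand": 5},
    {"rx": 0,"ry": 0,"rz": 0,"x": 0,"y": 0,"z": 0,"hand": 5},
  ],
)

```text
time_s: 7.4
eef_pos: [531.2, 27.4, 177.2]
ee_rot: [-0.439, -0.554, -0.439, 0.554]
force: [-0.4, 0.9, -1.9]
grip_width: 0.158
```

Run:
```python
from h import *
p=pose();s=sense();print(s['force'],s['grip_width'],p,s['joints'])
for n,(x0,y0) in [('side',(150,230)),('scene',(185,125))]:
    im=np.mean([capture(n) for _ in range(4)],0).astype(np.uint8);cv2.imwrite(f'pics/{n}6.png',im[:,:,::-1])
    k=im[y0:y0+75,x0:x0+100,::-1]
    cv2.imwrite(f'pics/{n}6z.png',cv2.resize(cv2.convertScaleAbs(k,alpha=1.6),None,fx=8,fy=8,interpolation=cv2.INTER_CUBIC))
```

```text
[-0.42896127  0.89414225 -1.91373724] 0.15841756765342982 (array([[-2.05000702e-04,  9.73529669e-01, -2.28560585e-01],
       [ 4.14436516e-05, -2.28560581e-01, -9.73529691e-01],
       [-9.99999978e-01, -2.09046655e-04,  6.50845515e-06]]), array([531.22076365,  27.43520869, 177.23061207])) [-1.68822205e-01  3.75801509e-01  1.55642221e+00  6.85214312e-06
  1.20957799e+00  6.17742455e-02]
```

View pics/side6z.png

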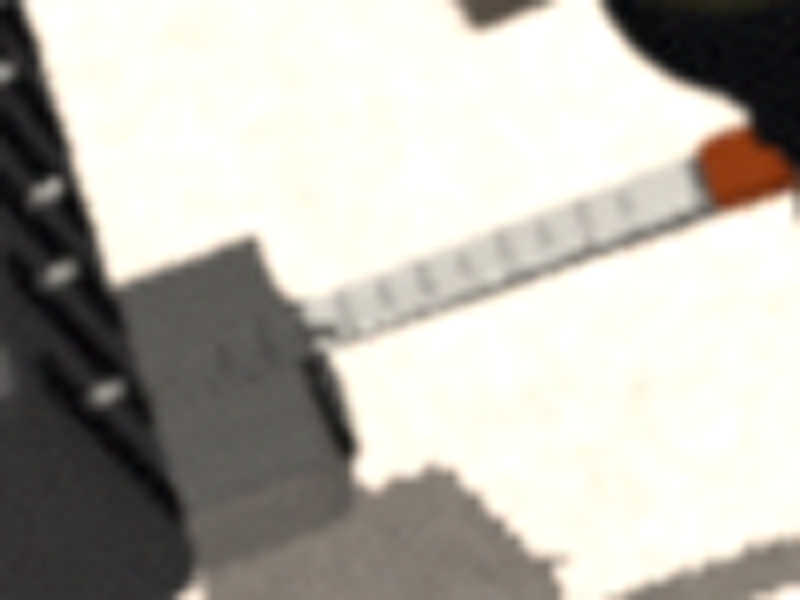

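View pics/scene6z.png

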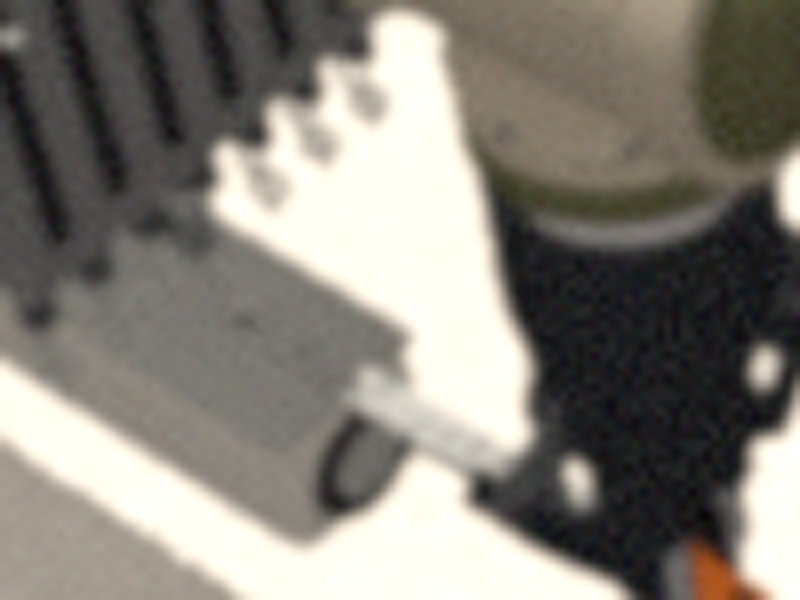

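Run:
```python
from px import *
print('dot',onz('scene',(215.65,164.85),165),mk(onz('scene',(215.65,164.85),165),o))
for n,(x0,y0,w,h) in [('side',(160,255,50,42)),('scene',(185,140,64,48))]:
    im=cv2.imread(f'pics/{n}6.png')[y0:y0+h,x0:x0+w].astype(float)
    k=np.clip((im-20)*3.2,0,255).astype(np.uint8)
    k=cv2.resize(k,None,fx=12,fy=12,interpolation=cv2.INTER_CUBIC);cv2.imwrite(f'pics/{n}6e.png',k)
```

```text
dot [ 487.0599496  -145.45079373  165.        ] [-1.3 -2.3]
```

View pics/side6e.png

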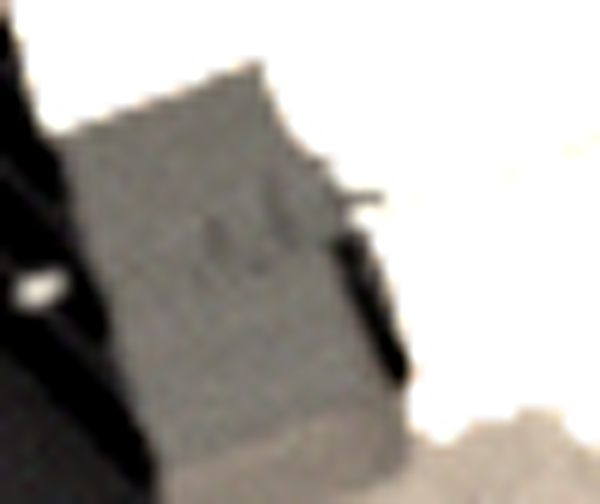

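View pics/scene6e.png

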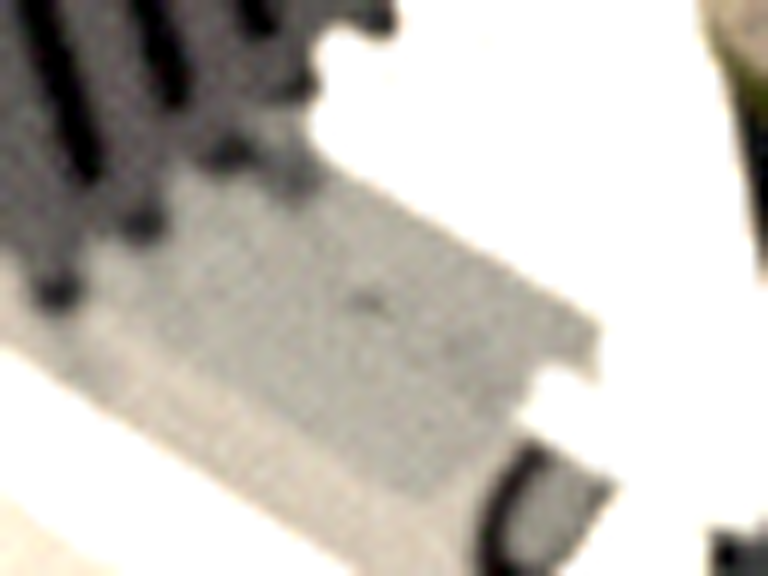

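Run:
```python
from px import *
print(mk(onz('scene',(185+537/12,140+392/12),174.6),o),mk(onz('side',(189.75,270.25),174.6),o))
f=lambda x,y:(150+x/8,230+y/8)
for a in [(690,160),(712,210),(540,212),(556,266)]: print('side',mk(onz('side',f(*a),181 if a[0]>600 else 177),o))
f=lambda x,y:(185+x/8,125+y/8)
for a in [(510,440),(475,475),(405,385),(383,420)]: print('scene',mk(onz('scene',f(*a),177 if a[0]>450 else 175),o))
import cv2
for n in ['scene','side']: print(n, proj(n,np.array([489,-147.2,165])))
```

```text
[-53.    0.2] [-52.7   2.3]
side [-147.2   -3.1]
side [-148.4   10.7]
side [-109.8   -4.6]
side [-109.5    9.6]
scene [-105.9   -9.3]
scene [-106.8    6.9]
scene [-65.4  -7.1]
scene [-69.6   6.9]
scene [214.61677441 165.16999042]
side [163.68119342 279.97032064]
```

jog_arm(
  increments=[
    {"rx": 0,"ry": 0,"rz": 0,"x": 2,"y": -0.7,"z": 0,"hand": 5},
    {"rx": 0,"ry": 0,"rz": 0,"x": 2,"y": 0,"z": 0,"hand": 5},
    {"rx": 0,"ry": 0,"rz": 0,"x": 0,"y": 0,"z": 0,"hand": 5},
  ],
)

```text
time_s: 8.18
eef_pos: [530.6, 28.6, 173.1]
ee_rot: [-0.439, -0.554, -0.44, 0.554]
force: [0.3, 0.0, -2.3]
grip_width: 0.164
```

jog_arm(
  increments=[
    {"rx": 0,"ry": 0,"rz": 0,"x": 1,"y": 0,"z": 0,"hand": 5},
    {"rx": 0,"ry": 0,"rz": 0,"x": 0,"y": 0,"z": 0,"hand": 5},
  ],
)

```text
time_s: 8.43
eef_pos: [530.7, 28.6, 172.2]
ee_rot: [-0.44, -0.554, -0.44, 0.554]
force: [0.3, 1.1, -1.2]
grip_width: 0.159
```

Run:
```python
from h import *
s=sense();print(s['force'],s['wrist_torque'],s['eef_pos'],s['joints'])
```

```text
[ 0.32037976  1.12890663 -1.24034578] [ 0.14161472  0.00293334 -0.06198118] [530.70595088  28.5597187  172.23428144] [-1.66840513e-01  3.79923359e-01  1.56442796e+00 -1.60060288e-05
  1.19734487e+00  6.21662076e-02]
```

jog_arm(
  increments=[
    {"rx": 0,"ry": 0,"rz": 0,"x": 0.5,"y": 0,"z": 0,"hand": 5},
    {"rx": 0,"ry": 0,"rz": 0,"x": 0,"y": 0,"z": 0,"hand": 5},
  ],
)

```text
time_s: 8.68
eef_pos: [530.7, 28.6, 171.8]
ee_rot: [-0.44, -0.554, -0.44, 0.554]
force: [-0.7, -0.9, -1.6]
grip_width: 0.16
```

jog_arm(
  increments=[
    {"rx": 0,"ry": 0,"rz": 0,"x": 0.5,"y": 0,"z": 0,"hand": 5},
    {"rx": 0,"ry": 0,"rz": 0,"x": 0,"y": 0,"z": 0,"hand": 5},
  ],
)

```text
time_s: 8.93
eef_pos: [530.7, 28.6, 171.3]
ee_rot: [-0.44, -0.554, -0.44, 0.554]
force: [0.4, 0.3, -1.3]
grip_width: 0.161
```

Run:
```python
from h import *
s=sense();print(s['force'],s['wrist_torque'],s['eef_pos'],s['joints'])
```

```text
[ 0.352097    0.28762775 -1.31572325] [0.05923068 0.00790895 0.04352764] [530.73022081  28.55543337 171.27295481] [-1.66843505e-01  3.80925961e-01  1.56566894e+00 -1.03074819e-05
  1.19500914e+00  6.21416954e-02]
```

jog_arm(
  increments=[
    {"rx": 0,"ry": 0,"rz": 0,"x": 0.5,"y": 0,"z": 0,"hand": 5},
    {"rx": 0,"ry": 0,"rz": 0,"x": 0,"y": 0,"z": 0,"hand": 5},
  ],
)

```text
time_s: 9.18
eef_pos: [530.7, 28.6, 170.8]
ee_rot: [0.44, 0.554, 0.44, -0.554]
force: [0.2, 0.8, -1.5]
grip_width: 0.16
```

Run:
```python
from h import *
s=sense();print(s['force'],s['wrist_torque'],s['eef_pos'][2])
```

```text
[ 0.22715202  0.83814786 -1.51813409] [ 0.08175318  0.03774468 -0.01140578] 170.81616585481572
```

jog_arm(
  increments=[
    {"rx": 0,"ry": 0,"rz": 0,"x": 0.5,"y": 0,"z": 0,"hand": 5},
    {"rx": 0,"ry": 0,"rz": 0,"x": 0,"y": 0,"z": 0,"hand": 5},
  ],
)

```text
time_s: 9.43
eef_pos: [530.8, 28.6, 170.4]
ee_rot: [0.44, 0.554, 0.44, -0.554]
force: [-0.2, 0.4, -0.4]
grip_width: 0.157
```

Run:
```python
from h import *
s=sense();print(s['force'],s['wrist_torque'],s['eef_pos'][2])
```

```text
[-0.22606262  0.44190178 -0.3832144 ] [ 0.08160027 -0.04806314  0.01466705] 170.37020819626048
```

jog_arm(
  increments=[
    {"rx": 0,"ry": 0,"rz": 0,"x": 0.5,"y": 0,"z": 0,"hand": 5},
    {"rx": 0,"ry": 0,"rz": 0,"x": 0,"y": 0,"z": 0,"hand": 5},
  ],
)

```text
time_s: 9.68
eef_pos: [530.8, 28.6, 169.9]
ee_rot: [0.44, 0.554, 0.44, -0.554]
force: [0.5, 0.8, 1.3]
grip_width: 0.159
```

Run:
```python
from h import *
s=sense();print(s['force'],s['wrist_torque'],s['eef_pos'][2])
```

```text
[0.49994552 0.8251392  1.32274762] [ 0.03712471 -0.00214315 -0.02189588] 169.85940239109493
```

jog_arm(
  increments=[
    {"rx": 0,"ry": 0,"rz": 0,"x": 0.5,"y": 0,"z": 0,"hand": 5},
    {"rx": 0,"ry": 0,"rz": 0,"x": 0,"y": 0,"z": 0,"hand": 5},
  ],
)

```text
time_s: 9.93
eef_pos: [530.8, 28.6, 169.3]
ee_rot: [0.44, 0.554, 0.44, -0.554]
force: [-0.4, 1.4, 1.1]
grip_width: 0.158
```

Run:
```python
from h import *
s=sense();print(s['force'],s['wrist_torque'],s['eef_pos'][2])
```

```text
[-0.39777265  1.35144474  1.14676729] [0.0294074  0.00682643 0.03652705] 169.34695266914565
```

jog_arm(
  increments=[
    {"rx": 0,"ry": 0,"rz": 0,"x": -0.6,"y": 0,"z": 0,"hand": 5},
    {"rx": 0,"ry": 0,"rz": 0,"x": 0,"y": 0,"z": 4,"hand": 5},
    {"rx": 0,"ry": 0,"rz": 0,"x": 0,"y": 0,"z": 4,"hand": 5},
    {"rx": 0,"ry": 0,"rz": 0,"x": 0,"y": 0,"z": 0,"hand": 5},
  ],
)

```text
time_s: 10.42
eef_pos: [528.8, 20.2, 169.9]
ee_rot: [-0.44, -0.554, -0.439, 0.554]
force: [0.0, -1.3, -0.5]
grip_width: 0.162
```

```bash
cat > f.py <<'E'
from px import *
s=sense();f=s['force'];P=s['eef_pos'];m=mk(np.array(P),o)
print('t',round(s['time_s'],2),'drag',round(.2286*f[0]+.9735*f[1],2),'lat',round(.9735*f[0]-.2286*f[1],2),'fz',round(f[2],2),'tq',s['wrist_torque'].round(3),'tip',m[0]+160,'lat',m[1],'z',P[2].round(2))
E
python3 f.py
```

```text
t 10.43 drag -1.26 lat 0.3 fz -0.48 tq [-0.198  0.091 -0.022] tip -12.0 lat 0.5 z 169.88
```

jog_arm(
  increments=[
    {"rx": 0,"ry": 0,"rz": 0,"x": 0,"y": 0,"z": 3,"hand": 5},
    {"rx": 0,"ry": 0,"rz": 0,"x": 0,"y": 0,"z": 3,"hand": 5},
    {"rx": 0,"ry": 0,"rz": 0,"x": 0,"y": 0,"z": 3,"hand": 5},
    {"rx": 0,"ry": 0,"rz": 0,"x": 0,"y": 0,"z": 0,"hand": 5},
  ],
)

```text
time_s: 10.92
eef_pos: [526.8, 11.6, 169.9]
ee_rot: [-0.44, -0.554, -0.439, 0.554]
force: [0.4, -0.6, 0.7]
grip_width: 0.159
```

```bash
python3 f.py
```

```text
t 10.93 drag -0.49 lat 0.48 fz 0.66 tq [-0.333  0.075  0.028] tip -3.1999999999999886 lat 0.5 z 169.87
```

jog_arm(
  increments=[
    {"rx": 0,"ry": 0,"rz": 0,"x": 0,"y": 0,"z": 3,"hand": 5},
    {"rx": 0,"ry": 0,"rz": 0,"x": 0,"y": 0,"z": 3,"hand": 5},
    {"rx": 0,"ry": 0,"rz": 0,"x": 0,"y": 0,"z": 0,"hand": 5},
  ],
)

```text
time_s: 11.3
eef_pos: [525.5, 5.8, 169.9]
ee_rot: [-0.44, -0.554, -0.439, 0.554]
force: [0.1, -1.5, 1.0]
grip_width: 0.16
```

```bash
python3 f.py
python3 - <<'E'
from h import *
for n,(x0,y0,w,h) in [('side',(150,245,66,50)),('scene',(185,140,66,50))]:
    im=np.mean([capture(n) for _ in range(4)],0)[y0:y0+h,x0:x0+w,::-1]
    k=np.clip((im-20)*3.0,0,255).astype(np.uint8)
    cv2.imwrite(f'pics/{n}7e.png',cv2.resize(k,None,fx=12,fy=12,interpolation=cv2.INTER_CUBIC))
E
```

```text
t 11.3 drag -1.42 lat 0.45 fz 0.98 tq [-0.282  0.064 -0.024] tip 2.6999999999999886 lat 0.5 z 169.92
```

View pics/scene7e.png

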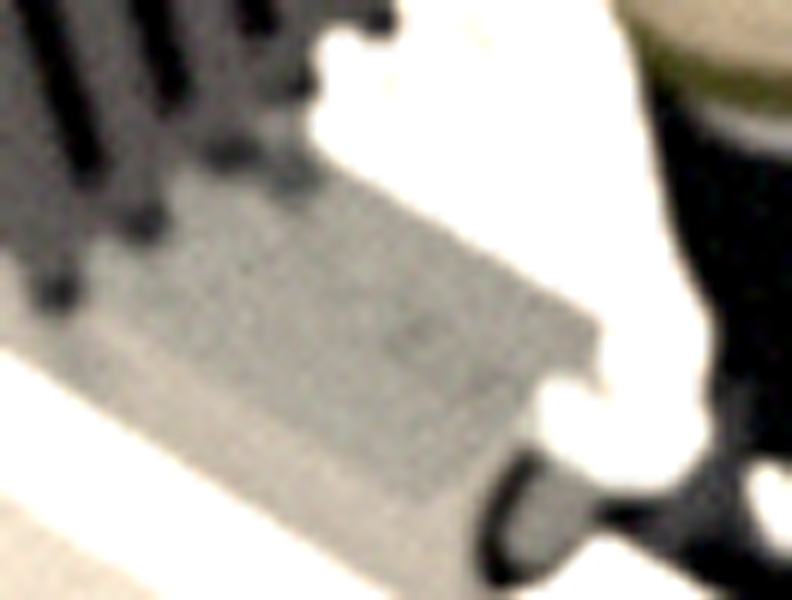

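View pics/side7e.png

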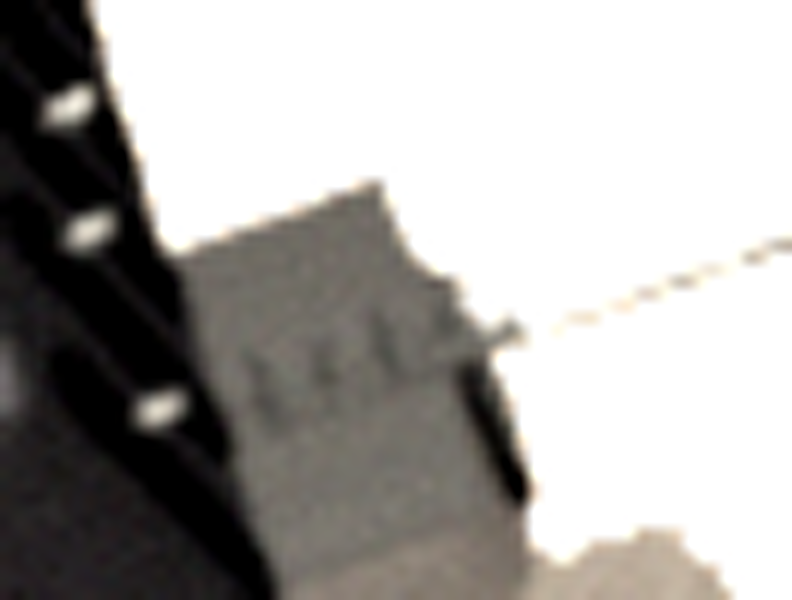

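jog_arm(
  increments=[
    {"rx": 0,"ry": 0,"rz": 0,"x": 0,"y": 0,"z": 2,"hand": 5},
    {"rx": 0,"ry": 0,"rz": 0,"x": 0,"y": 0,"z": 2,"hand": 5},
    {"rx": 0,"ry": 0,"rz": 0,"x": 0,"y": 0,"z": 0,"hand": 5},
  ],
)

```text
time_s: 12.08
eef_pos: [524.6, 2.2, 169.9]
ee_rot: [0.44, 0.554, 0.44, -0.554]
force: [0.1, 0.9, 0.2]
grip_width: 0.159
```

```bash
python3 f.py
```

```text
t 12.07 drag 0.94 lat -0.15 fz 0.16 tq [ 0.068 -0.026  0.005] tip 6.400000000000006 lat 0.5 z 169.93
```

jog_arm(
  increments=[
    {"rx": 0,"ry": 0,"rz": 0,"x": 0,"y": 0,"z": 2,"hand": 5},
    {"rx": 0,"ry": 0,"rz": 0,"x": 0,"y": 0,"z": 0,"hand": 5},
  ],
)

```text
time_s: 12.32
eef_pos: [524.2, 0.6, 170.0]
ee_rot: [0.439, 0.554, 0.44, -0.554]
force: [1.1, 4.2, 1.8]
grip_width: 0.158
```

```bash
python3 f.py
```

```text
t 12.32 drag 4.31 lat 0.13 fz 1.84 tq [ 0.674 -0.16  -0.006] tip 8.099999999999994 lat 0.5 z 170.03
```

jog_arm(
  increments=[
    {"rx": 0,"ry": 0,"rz": 0,"x": 0,"y": 0,"z": 2,"hand": 5},
    {"rx": 0,"ry": 0,"rz": 0,"x": 0,"y": 0,"z": 0,"hand": 5},
  ],
)

```text
time_s: 12.58
eef_pos: [523.8, -1.2, 170.0]
ee_rot: [0.439, 0.554, 0.44, -0.554]
force: [1.1, 5.4, 2.3]
grip_width: 0.161
```

```bash
python3 f.py
```

```text
t 12.57 drag 5.5 lat -0.16 fz 2.28 tq [ 0.786 -0.14  -0.04 ] tip 9.900000000000006 lat 0.5 z 170.04
```

```bash
cat > fa.py <<'E'
from px import *
F=[];T=[];ims=[]
for i in range(6):
    s=sense();F.append(s['force']);T.append(s['wrist_torque']);ims.append(capture('side' if i<4 else 'scene'))
f=np.mean(F,0);P=s['eef_pos'];m=mk(np.array(P),o)
print('t',round(s['time_s'],2),'drag',round(.2286*f[0]+.9735*f[1],2),'lat',round(.9735*f[0]-.2286*f[1],2),'fz',round(f[2],2),'sd',np.std(F,0).round(2),'tq',np.mean(T,0).round(3),'tip',m[0]+160,'lat',m[1],'z',P[2].round(2))
import sys
n=sys.argv[1]
im=np.mean(ims[:4],0)[:,:,::-1];cv2.imwrite(f'pics/sd{n}.png',np.clip(cv2.resize(im[240:300,150:250],None,fx=8,fy=8,interpolation=cv2.INTER_CUBIC)*1.6,0,255).astype(np.uint8))
im=np.mean(ims[4:],0)[:,:,::-1];cv2.imwrite(f'pics/sc{n}.png',np.clip((cv2.resize(im[140:200,185:265],None,fx=10,fy=10,interpolation=cv2.INTER_CUBIC)-20)*2.5,0,255).astype(np.uint8))
E
python3 fa.py a
```

```text
t 12.82 drag 5.95 lat -0.28 fz 2.27 sd [0.32 0.37 0.64] tq [ 0.785 -0.152 -0.021] tip 9.900000000000006 lat 0.5 z 170.02
```

View pics/sca.png

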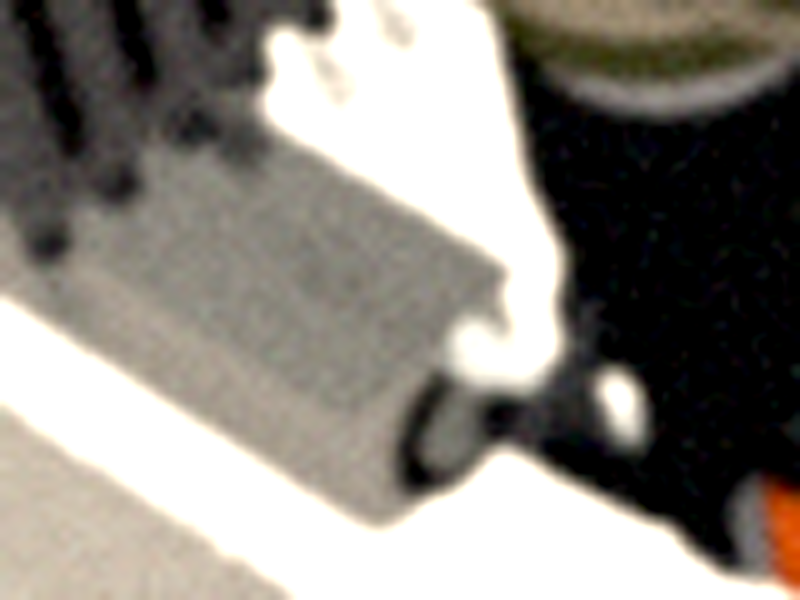

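View pics/sda.png

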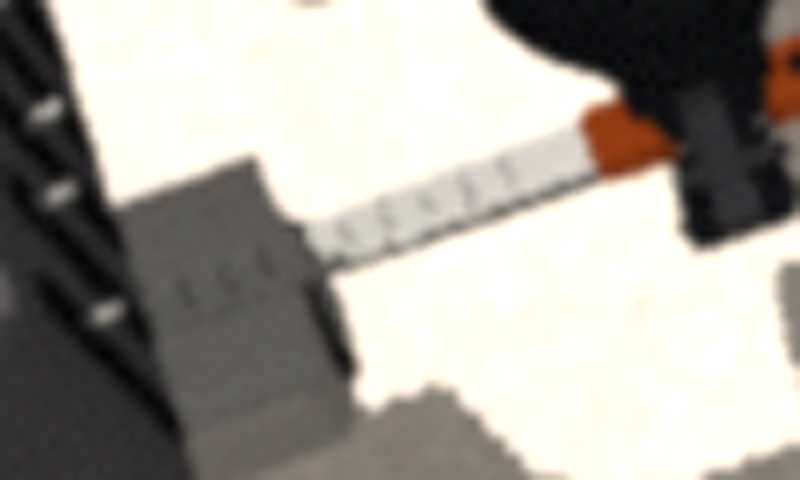

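Run:
```python
from px import *
for u in [(209,154.2),(203.8,152.5),(196.5,158.5),(189.5,164)]:
    print(u,[ (z,mk(onz('scene',u,z),o).tolist()) for z in (169,190,210,230,255)])
for z in (168,171): 
  for dd in (-8,0,8): print(z,dd,proj('scene',np.r_[o+dd*d+0.6*l,z]))
im=cv2.imread('pics/scene0.png')[120:200,170:260].astype(float)
cv2.imwrite('pics/s0e.png',np.clip((cv2.resize(im,None,fx=8,fy=8,interpolation=cv2.INTER_CUBIC)-30)*3,0,255).astype(np.uint8))
```

```text
(209, 154.2) [(169, [33.4, -15.3]), (190, [16.1, -3.7]), (210, [-0.5, 7.4]), (230, [-17.1, 18.5]), (255, [-37.8, 32.4])]
(203.8, 152.5) [(169, [47.7, -11.5]), (190, [30.0, 0.0]), (210, [13.1, 11.0]), (230, [-3.8, 22.1]), (255, [-24.9, 35.8])]
(196.5, 158.5) [(169, [47.5, 13.6]), (190, [29.8, 24.6]), (210, [12.9, 35.0]), (230, [-4.0, 45.4]), (255, [-25.1, 58.5])]
(189.5, 164) [(169, [47.9, 36.7]), (190, [30.2, 47.1]), (210, [13.3, 57.0]), (230, [-3.6, 66.9]), (255, [-24.8, 79.2])]
168 -8 [216.57596464 165.98904213]
168 0 [214.21458412 164.48217925]
168 8 [211.8642595  162.98237144]
171 -8 [216.35145637 165.15298127]
171 0 [213.98541714 163.64477473]
171 8 [211.63047989 162.14364503]
```

View pics/s0e.png

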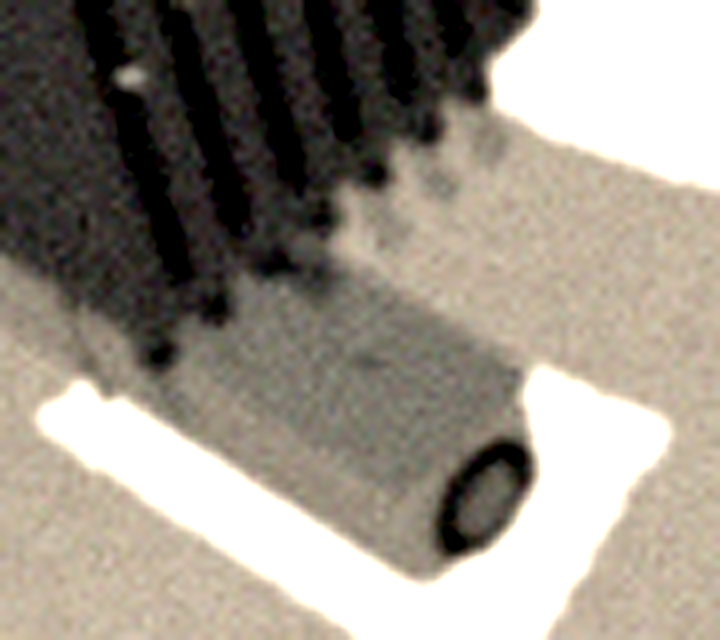

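jog_arm(
  increments=[
    {"rx": 0,"ry": 0,"rz": 0,"x": 0,"y": 0,"z": -4,"hand": 5},
    {"rx": 0,"ry": 0,"rz": 0,"x": 0,"y": 0,"z": 0,"hand": 5},
  ],
)

```text
time_s: 13.12
eef_pos: [524.5, 1.8, 169.8]
ee_rot: [-0.44, -0.553, -0.439, 0.554]
force: [-0.6, -3.7, 1.8]
grip_width: 0.158
```

```bash
python3 fa.py b
```

```text
t 13.38 drag -3.53 lat 0.45 fz 1.16 sd [0.2 0.3 0.4] tq [-0.724  0.144  0.024] tip 6.5 lat 0.5 z 169.89
```

jog_arm(
  increments=[
    {"rx": 0,"ry": 0,"rz": 0,"x": -0.5,"y": 0,"z": 0,"hand": 5},
    {"rx": 0,"ry": 0,"rz": 0,"x": 0,"y": 0,"z": 0,"hand": 5},
  ],
)

```text
time_s: 13.68
eef_pos: [524.6, 2.6, 170.3]
ee_rot: [0.439, 0.554, 0.44, -0.554]
force: [-0.4, -0.3, -0.1]
grip_width: 0.161
```

```bash
python3 fa.py c
```

```text
t 13.93 drag 0.27 lat 0.09 fz -0.04 sd [0.47 0.5  0.57] tq [-0.055 -0.004  0.024] tip 6.099999999999994 lat 0.4 z 170.36
```

jog_arm(
  increments=[
    {"rx": 0,"ry": 0,"rz": 0,"x": 0,"y": 0,"z": 2,"hand": 5},
    {"rx": 0,"ry": 0,"rz": 0,"x": 0,"y": 0,"z": 0,"hand": 5},
  ],
)

```text
time_s: 14.22
eef_pos: [524.1, 0.4, 170.4]
ee_rot: [0.439, 0.554, 0.44, -0.554]
force: [0.8, 1.6, 0.6]
grip_width: 0.159
```

```bash
python3 fa.py d
```

```text
t 14.47 drag 1.89 lat 0.05 fz 0.63 sd [0.31 0.27 0.36] tq [ 0.26  -0.029 -0.021] tip 8.300000000000011 lat 0.5 z 170.39
```

jog_arm(
  increments=[
    {"rx": 0,"ry": 0,"rz": 0,"x": 0,"y": 0,"z": 2,"hand": 5},
    {"rx": 0,"ry": 0,"rz": 0,"x": 0,"y": 0,"z": 0,"hand": 5},
  ],
)

```text
time_s: 14.78
eef_pos: [523.8, -1.3, 170.5]
ee_rot: [0.439, 0.554, 0.44, -0.554]
force: [1.1, 3.9, 1.8]
grip_width: 0.16
```

```bash
python3 fa.py e
```

```text
t 15.03 drag 4.95 lat -0.33 fz 1.31 sd [0.45 0.49 0.51] tq [ 0.765 -0.152 -0.019] tip 10.0 lat 0.5 z 170.48
```

jog_arm(
  increments=[
    {"rx": 0,"ry": 0,"rz": 0,"x": -0.5,"y": 0,"z": 0,"hand": 5},
    {"rx": 0,"ry": 0,"rz": 0,"x": 0,"y": 0,"z": 0,"hand": 5},
  ],
)

```text
time_s: 15.32
eef_pos: [523.7, -1.5, 170.8]
ee_rot: [0.44, 0.554, 0.44, -0.554]
force: [1.0, 5.6, -1.2]
grip_width: 0.162
```

```bash
python3 fa.py f
```

```text
t 15.57 drag 4.72 lat 0.17 fz -0.17 sd [0.45 0.58 0.67] tq [ 0.74  -0.221  0.028] tip 10.300000000000011 lat 0.5 z 170.87
```

jog_arm(
  increments=[
    {"rx": 0,"ry": 0,"rz": 0,"x": 0,"y": 0,"z": 2,"hand": 5},
    {"rx": 0,"ry": 0,"rz": 0,"x": 0,"y": 0,"z": 0,"hand": 5},
  ],
)

```text
time_s: 15.88
eef_pos: [523.2, -3.6, 170.9]
ee_rot: [0.44, 0.554, 0.44, -0.554]
force: [1.5, 4.3, 0.7]
grip_width: 0.164
```

```bash
python3 fa.py g
```

```text
t 16.12 drag 4.41 lat 0.1 fz 0.39 sd [0.2  0.38 0.26] tq [ 0.763 -0.185  0.021] tip 12.400000000000006 lat 0.4 z 170.87
```

jog_arm(
  increments=[
    {"rx": 0,"ry": 0,"rz": 0,"x": 0,"y": 0,"z": -4,"hand": 5},
    {"rx": 0,"ry": 0,"rz": 0,"x": 0,"y": 0,"z": -4,"hand": 5},
    {"rx": 0,"ry": 0,"rz": 0,"x": 0,"y": 0,"z": 2,"hand": 5},
    {"rx": 0,"ry": 0,"rz": 0,"x": 0,"y": 0,"z": 0,"hand": 5},
  ],
)

```text
time_s: 16.68
eef_pos: [524.6, 2.2, 170.9]
ee_rot: [0.44, 0.554, 0.44, -0.554]
force: [0.4, 0.4, 0.8]
grip_width: 0.163
```

```bash
python3 fa.py h
```

```text
t 16.93 drag -0.01 lat 0.03 fz -0.91 sd [0.23 0.36 0.83] tq [ 0.008 -0.035  0.031] tip 6.400000000000006 lat 0.5 z 170.91
```

jog_arm(
  increments=[
    {"rx": 0,"ry": 0,"rz": 0,"x": 0,"y": 0,"z": 1,"hand": 5},
    {"rx": 0,"ry": 0,"rz": 0,"x": 0,"y": 0,"z": 0,"hand": 5},
  ],
)

```text
time_s: 17.23
eef_pos: [524.3, 1.2, 170.9]
ee_rot: [-0.44, -0.554, -0.44, 0.554]
force: [0.3, 0.0, -0.4]
grip_width: 0.157
```

```bash
python3 fa.py i
```

```text
t 17.48 drag -0.48 lat 0.05 fz -0.63 sd [0.39 0.46 0.28] tq [-0.058 -0.003  0.006] tip 7.400000000000006 lat 0.5 z 170.87
```

jog_arm(
  increments=[
    {"rx": 0,"ry": 0,"rz": 0,"x": 0,"y": 0,"z": 1,"hand": 5},
    {"rx": 0,"ry": 0,"rz": 0,"x": 0,"y": 0,"z": 0,"hand": 5},
  ],
)

```text
time_s: 17.77
eef_pos: [524.1, 0.3, 170.9]
ee_rot: [0.44, 0.554, 0.44, -0.554]
force: [0.1, -0.0, -0.6]
grip_width: 0.161
```

```bash
python3 fa.py j
```

```text
t 18.02 drag -0.18 lat 0.16 fz -0.82 sd [0.47 0.24 0.43] tq [ 0.006  0.011 -0.017] tip 8.400000000000006 lat 0.5 z 170.89
```

jog_arm(
  increments=[
    {"rx": 0,"ry": 0,"rz": 0,"x": 0,"y": 0,"z": 1,"hand": 5},
    {"rx": 0,"ry": 0,"rz": 0,"x": 0,"y": 0,"z": 0,"hand": 5},
  ],
)

```text
time_s: 18.32
eef_pos: [523.9, -0.6, 170.9]
ee_rot: [0.44, 0.554, 0.44, -0.554]
force: [0.2, 0.7, -0.8]
grip_width: 0.161
```

```bash
python3 fa.py k
```

```text
t 18.57 drag 1.13 lat -0.06 fz -0.55 sd [0.22 0.56 0.55] tq [ 0.189 -0.046  0.002] tip 9.300000000000011 lat 0.5 z 170.9
```

jog_arm(
  increments=[
    {"rx": 0,"ry": 0,"rz": 0,"x": 0,"y": 0,"z": 1,"hand": 5},
    {"rx": 0,"ry": 0,"rz": 0,"x": 0,"y": 0,"z": 0,"hand": 5},
  ],
)

```text
time_s: 18.88
eef_pos: [523.7, -1.5, 170.9]
ee_rot: [0.44, 0.554, 0.44, -0.554]
force: [0.8, 3.4, 0.2]
grip_width: 0.165
```

```bash
python3 fa.py l
```

```text
t 19.12 drag 3.3 lat -0.29 fz -0.1 sd [0.36 0.57 0.32] tq [ 0.551 -0.128 -0.007] tip 10.199999999999989 lat 0.5 z 170.94
```

jog_arm(
  increments=[
    {"rx": 0,"ry": 0,"rz": 0,"x": 0,"y": 0,"z": 1,"hand": 5},
    {"rx": 0,"ry": 0,"rz": 0,"x": 0,"y": 0,"z": 0,"hand": 5},
  ],
)

```text
time_s: 19.42
eef_pos: [523.5, -2.5, 170.9]
ee_rot: [0.44, 0.554, 0.44, -0.554]
force: [1.5, 4.2, -0.2]
grip_width: 0.16
```

```bash
python3 fa.py m
```

```text
t 19.68 drag 5.13 lat 0.23 fz -0.27 sd [0.6  0.45 0.36] tq [ 0.822 -0.204 -0.011] tip 11.199999999999989 lat 0.5 z 170.91
```

Run:
```python
from h import *
im=capture('side');cv2.imwrite('pics/sidez.png',cv2.convertScaleAbs(im[:,:,::-1],alpha=1.3))
```

```text
(no output)
```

View pics/sidez.png

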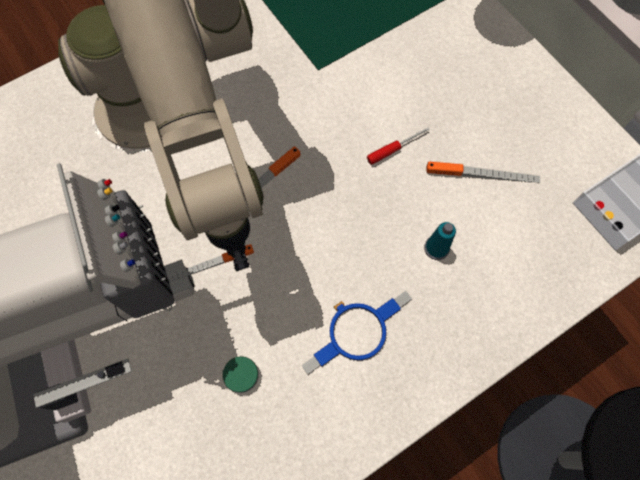

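View pics/scm.png

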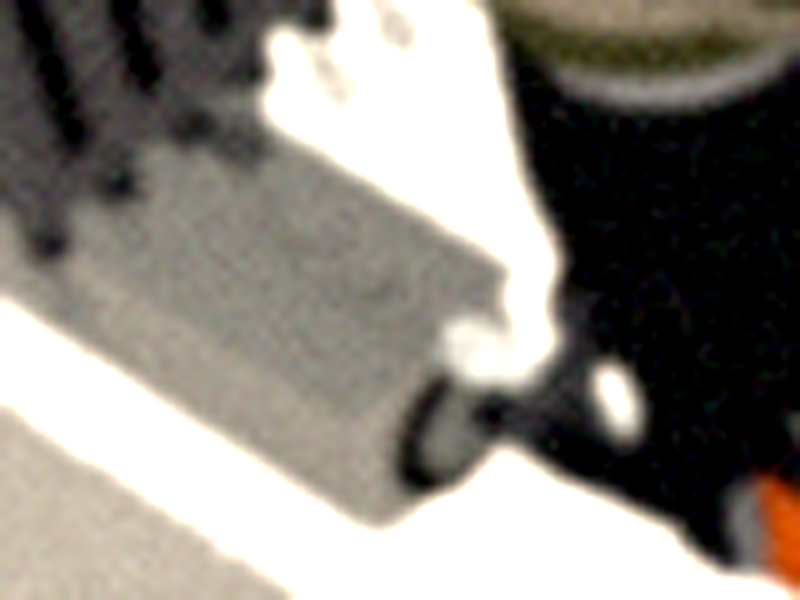

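The side view shows the gauge blade on the arm, from about (190,268) to the grip at (250,250). The hoop, cone, tin, screwdriver and other gauges are where they were. The drag has plateaued, so I'm handing in.

```bash
python3 -c "
from rig import *
print(finish_job())"; python3 f.py
```

```text
the job is handed in; nothing more can be done
None
the job is handed in; nothing more can be done
```

The smallest gauge is flat on the needle plate, under the middle of the presser foot and dragging snugly. The gripper still holds it there at 80 N, and I handed the job in at about 20 s on the robot's clock.

**Depth:** My first entry had the grip pressed about 1 mm too low, which tilted the blade and gave drag early. I went about 2 to 3 mm past first contact at two heights, levelled the gauge, backed it off until it was free and came in again in 1 mm steps. The drag was about zero at tip positions up to +8.4 mm past the needle hole. It then rose to 1.1, 3.3 and 5.1 N at +9.3, +10.2 and +11.2 mm, where I stopped. That matches the roughly 4 N expected as the foot starts to rise. I estimate the lift at about 0.1 mm now and no more than about 0.3 mm at any point. The contact depth points to a clearance of about 3 mm.

**Final checks:**
- **Seating:** the vertical force was about -0.3 N, so the gauge rests lightly on the plate.
- **Centring:** the blade covers the needle hole, and I put it within about 1 mm of the foot's middle. The two cameras disagreed by 2 to 3 mm sideways, so this relies on comparing the blade and plate within each view.
- **Not seen directly:** I couldn't make out the foot itself in the pictures, so contact is judged from force alone.
- **Other things on the bench:** in the last picture the hoop, cone, tin, screwdriver and other gauges look unmoved.

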